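# Refit the filter frame in the bench fume extractor

### The job

The fume extractor on the glass bead bench needs its filter frame back. First take the graphite paddle off the top of the extractor and lay it flat on the bench, then tip the filter frame, hook the edge farthest from its handle under the extractor's steel lip and gently swing the handle end down, not letting it drop, until the frame lies fully home, flat on the ledge inside. Do not touch the torch or disturb the wire spool, the jar of rods or the bead box.

Things in the scene. Friction and masses are not known exactly. Their poses are not given: they have to be found in the camera images.
- extractor: Grey steel fume extractor, an open-topped box fixed to the bench, 190 (x) x 142 (y) x 58 mm high; origin at the centre of its underside on the bench, z up. Well 166 (x) x 126 (y) mm inside, 10 mm floor; a ledge 10 mm wide runs round inside at z = 40, on which the frame lies; rim at z = 58. Its -x (lip) side faces the robot, turned by up to 0.4 rad
- lip_edge (a point): the middle of the lower free edge of the extractor's fixed steel retaining lip (extractor x = -71, y = 0, z = 53 mm). The lip runs along the whole -x side of the well, overhangs it by 12 mm (x = -83 to -71), underside z = 53, top z = 58 level with the rim. Only 154 mm are open between lip and far wall, so the 160 mm frame cannot go straight down
- filter_frame: Loose aluminium filter frame with grey pleated filter, a rigid plate 160 (x) x 120 (y) x 6 mm, 0.2 to 0.4 kg; origin at the centre of its underside, z up. A bridge handle stands on top at x = +25 mm, so the -x edge, farthest from it, goes under the lip. Starts flat on the bench, handle up; ends with its axes along the extractor's
- frame_nose (a point): the middle of the lower corner of the filter frame's -x edge, the edge that goes under the lip (frame x = -80, y = 0, z = 0 mm)
- frame_grip (a point): the middle of the handle's bar, where to grip it (frame x = 25, y = 0, z = 35 mm). The bar runs along the frame's y, 70 mm long, 12 mm thick (x), from z = 23 to z = 47 mm above the frame's underside, on two posts; fingers close on it along the frame's x
- paddle: Graphite paddle lying across the extractor's rim, 190 mm long, flat underside, 0.1 to 0.17 kg; origin under the middle of its length, x along it towards the head. Head: black block, x 1 to 93 mm, 42 mm wide, 14 mm thick. Handle: square wooden bar, x -97 to 1 mm, 20 mm wide and thick. Centre of mass near x = 25 mm
- torch: Bench torch, fixed to the bench: blue foot 80 x 60 mm, upright and a slanted steel and brass barrel of 40 mm diameter along its x, reaching up to 71 mm to either side in x and 140 mm high; origin at the centre of the underside. Not to be touched
- spool: Loose steel wire spool standing upright, flanges 72 mm across, 56 mm high; origin at the centre of its underside. Leave alone
- rod_jar: Loose glass jar 72 mm across and 120 mm high, full of glass rods that fan out to 80 mm across and 260 mm high; origin at the centre of its underside. Leave alone
- bead_box: Loose open plywood box of glass beads, 110 (x) x 80 (y) x 35 mm; origin at the centre of its underside. Leave alone
Things that resemble listed ones, but are neither listed nor needed, are in the scene too. Leave any green or turquoise look-alike of the filter_frame alone.

How it is judged:
By the outcome, as a careful person would: the job done as asked, in the order asked, and still so for the second after the job is handed in, with the robot touching nothing.
It also fails if it takes over 61 s, if anything falls off the work surface, if the arm or the gripper's body presses on something with over 40 N, if the wrist force passes 120 N, or if a joint passes its speed limit or range.

### The arm

A 7-joint arm with a two-finger parallel gripper is mounted at the origin on the work surface. World frame = base frame: x ahead of the robot, y to its left, z up, the work surface at z = 0. Lengths are in m, angles in rad, forces in N, time in s.
With the tool pointing down it reaches from about 0.4 to 0.85 m from the base axis. Payload 4.4 kg.
Tool frame: the origin (TCP) lies between the finger pads; the fingertips stand 25 mm ahead of it and the grasp point (between the pads) lies 6 mm ahead of it; z points along the fingers, y is the line along which they close (so a half turn about z gives the same grasp; the last joint's range is limited). The gripper opens to 94 mm and grips with 3 to 60 N. Pads are 16 mm wide; open, the fingers measure 119 mm over their backs; the gripper's body (75 mm by 177 mm) begins 78 mm behind the grasp point.
Start: joints at [-0.066, 0.628, 0.038, 1.517, -0.027, 0.996, -0.02], TCP at [0.65, 0, 0.23] pointing down, gripper open.
Joint ranges: [-3.06, 3.06], [-0.37, 2.12], [-1.25, 1.32], [0.18, 2.47], [-1.1, 4.24], [0.23, 1.98], [-2.94, 2.94]. Speed limits (rad/s): [2.57, 2.57, 3.14, 3.14, 3.14, 3.14, 3.14].

### API

Orientations are given as a rotation vector (axis times angle).
In Python, from bench import bot gives the robot as it stands. The module is installed in compiled form; this text tells all that it offers.
- The arm moves only by the shell command python3 -m crank 'ROWS'. ROWS is JSON, one flat list of numbers, 7 for each row, row after row: the shift along the world's x, y, z in m, then the turn, a rotation vector about the world's x, y, z in rad, then the finger opening in m, from 0 to 0.094. In form: [tx, ty, tz, wx, wy, wz, hand, tx, ty, tz, wx, wy, wz, hand, ...]. A call has 1 to 10 rows; each row is the pose to reach, as a shift and turn from the pose commanded when the call began; what a row does not reach only later rows make up. A row lasts 1/8 s, in which the tool goes at most 62.5 mm and 10.7 degrees, less where a joint would pass 70% of its speed; a pose out of reach is approached as far as the arm can. A call with a gripper value outside its range is refused whole. The fingers move at their own pace and stop on an object; the grip force is fixed at half the most. Time passes only in rows, so rows that repeat a pose let the fingers close. It gives the time, the measured TCP pose, the force, the opening and the grip force at its end, in the units of the state.
- bot.state(): the state, without advancing time (a new reading comes with each control period).
- bot.snapshot(name): name is "scene" or "side" or "wrist"; returns a dict with "color" (420x560x3 uint8, red, green, blue), "K" (3x3 intrinsics, pixels), "distortion" ([k1, k2, p1, p2, k3] as OpenCV has them; the pictures are not rectified), "cam_to_world" (4x4, takes a point from camera to world coordinates). Camera axes: x right, y up, looking along -z (the intrinsics and any distortion apply to the point x, -y, -z); pixel columns grow to the right and rows downward; lengths in m; the calibration is good to about 2 mm. A picture is of the moment at which its call begins. There is no depth.
- bot.close_job(): hands the job in; it is judged then, once.
The state is a dict: "t": time; "q": joint angles; "joint_vel": joint speeds; "effort": joint torques, N m; "tool_pos": TCP position; "ee_rot": TCP orientation; "contact_force": force on the tool from outside, world axes, zero at the start; "wrist_torque": the same for the moment, N m; "width": finger opening in m; "grip_force": force on a finger pad.
Only numpy, scipy, OpenCV 4.12 (cv2) and the standard library are available. Lean on these libraries where they do the work, as an engineer would, in place of code of your own. Each camera call takes 0.05 s, during which the arm holds its last target. There are 200 camera calls.

## Working session

There is one attempt and no reset: what is moved stays moved. The work goes in short steps, Python scripts to look and compute and a shell command to move; the robot and the scene stay as the last step left them, time stands still between calls to the robot, and variables do not carry over. Pictures are saved under pics/ and viewed, at most 10 in all, crops included, and the job is handed in when it is done.

```bash
mkdir -p pics; python3 - <<'E'
from bench import bot
import cv2,numpy as np,pickle
d={n:bot.snapshot(n) for n in("scene","side","wrist")}
pickle.dump(d,open("s0.pkl","wb"))
for n in d:
    cv2.imwrite(f"pics/{n}0.png",d[n]["color"][:,:,::-1]); print(n,d[n]["K"].round(1).tolist(),np.round(d[n]["distortion"],3),d[n]["cam_to_world"].round(3).tolist())
print(bot.state())
E
```

```text
scene [[509.5, 0.0, 278.7], [0.0, 509.5, 216.6], [0.0, 0.0, 1.0]] [-0.111  0.     0.     0.     0.   ] [[-0.071, -0.792, 0.606, 1.437], [0.997, -0.046, 0.056, 0.1], [-0.016, 0.609, 0.793, 1.262], [0.0, 0.0, 0.0, 1.0]]
side [[481.8, 0.0, 271.2], [0.0, 481.8, 207.1], [0.0, 0.0, 1.0]] [-0.041  0.     0.     0.     0.   ] [[0.956, 0.169, -0.241, 0.238], [-0.294, 0.528, -0.797, -0.919], [-0.007, 0.832, 0.554, 0.713], [0.0, 0.0, 0.0, 1.0]]
wrist [[328.2, 0.0, 280.6], [0.0, 328.2, 207.3], [0.0, 0.0, 1.0]] [-0.014  0.     0.     0.     0.   ] [[1.0, 0.001, 0.002, 0.65], [-0.001, 0.971, 0.241, 0.07], [-0.002, -0.241, 0.971, 0.384], [0.0, 0.0, 0.0, 1.0]]
{'t': 0.15, 'q': array([-0.06579603,  0.62913221,  0.03847638,  1.51810386, -0.02698699,
        0.9962742 , -0.0200175 ]), 'joint_vel': array([-0.0001813 , -0.00260458, -0.00122162, -0.00173888,  0.00067455,
       -0.0009293 , -0.00051532]), 'effort': array([ 1.52036100e-03, -5.50088596e+01,  1.14465751e+00, -1.86816269e+01,
       -5.22438856e-02,  2.09789607e-02,  9.34746663e-05]), 'tool_pos': array([6.49552246e-01, 1.09782558e-05, 2.29777804e-01]), 'ee_rot': array([-2.22079842e+00, -2.22071791e+00,  1.58912138e-03]), 'contact_force': array([-0.21323607, -0.98875288, -0.91165179]), 'wrist_torque': array([-0.00134931, -0.0188828 , -0.02332783]), 'grip_force': 0.0, 'width': 0.094176796500358}
```

View pics/scene0.png

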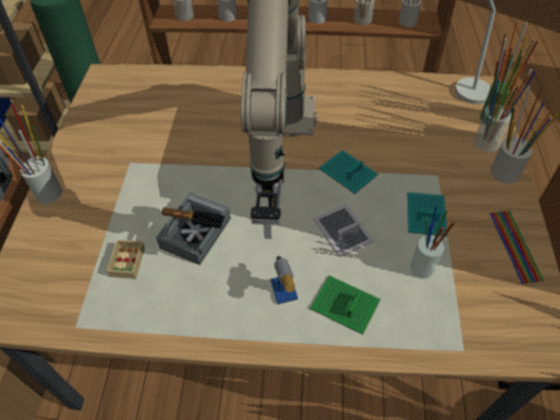

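View pics/side0.png

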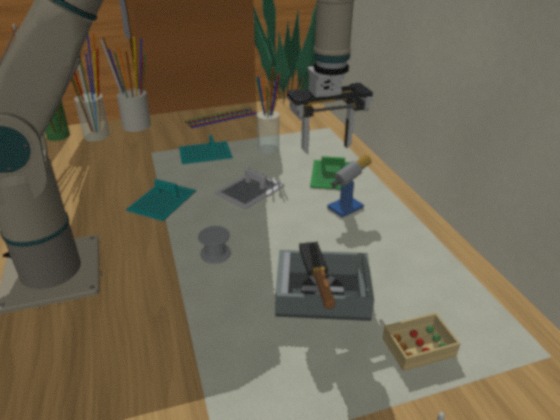

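The scene view shows the extractor at (194,228) with the paddle across it at (195,215), and the torch at (285,280). The frame candidates are grey (343,229), turquoise (349,171) and (427,213), and green (345,304). The grey aluminium one at (343,229) fits the description. The spool is at (214,243) in the side view. I'll confirm with enlarged crops.

```bash
cat > h.py <<'E'
import numpy as np,cv2
def ray(s,uv):
    p=cv2.undistortPoints(np.array(uv,float).reshape(-1,1,2),s["K"],s["distortion"]).reshape(-1,2)
    M=s["cam_to_world"]; d=np.c_[p[:,0],-p[:,1],-np.ones(len(p))]@M[:3,:3].T
    return M[:3,3],d
def onz(s,uv,z):
    o,d=ray(s,uv); return o+d*((z-o[2])/d[:,2:3])
def proj(s,P):
    M=s["cam_to_world"]; c=(np.atleast_2d(P)-M[:3,3])@M[:3,:3]; c=c*[1,-1,-1]
    return cv2.projectPoints(c,np.zeros(3),np.zeros(3),s["K"],s["distortion"])[0].reshape(-1,2)
def two(sa,ua,sb,ub):
    (oa,da),(ob,db)=ray(sa,ua),ray(sb,ub); out=[]
    for a,b in zip(da,db):
        t=np.linalg.lstsq(np.c_[a,-b],ob-oa,rcond=None)[0]; out.append(np.r_[(oa+a*t[0]+ob+b*t[1])/2,np.linalg.norm(oa+a*t[0]-ob-b*t[1])])
    return np.array(out)
def crop(s,x0,y0,w,h,k,fn):
    cv2.imwrite(fn,cv2.resize(s["color"][y0:y0+h,x0:x0+w,::-1],None,fx=k,fy=k,interpolation=cv2.INTER_CUBIC))
E
python3 - <<'E'
import pickle;from h import *
d=pickle.load(open("s0.pkl","rb"))
crop(d["scene"],150,180,240,90,3.3,"/tmp/a.png");crop(d["side"],180,150,200,180,4,"/tmp/b.png")
a=cv2.imread("/tmp/a.png");b=d["side"]["color"][150:330,190:380,::-1]
b=cv2.resize(b,None,fx=3,fy=3,interpolation=cv2.INTER_CUBIC)[:303]
# scene crop top, side crops separately
cv2.imwrite("pics/c1.png",cv2.resize(d["scene"]["color"][185:285,150:390,::-1],None,fx=3.3,fy=3.3,interpolation=cv2.INTER_CUBIC))
cv2.imwrite("pics/c2.png",cv2.resize(d["side"]["color"][160:330,200:390,::-1],None,fx=3.5,fy=3.5,interpolation=cv2.INTER_CUBIC))
E
```

```text
(no output)
```

View pics/c1.png

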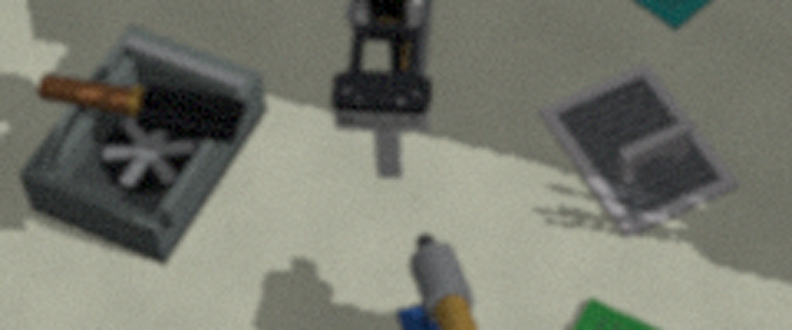

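View pics/c2.png

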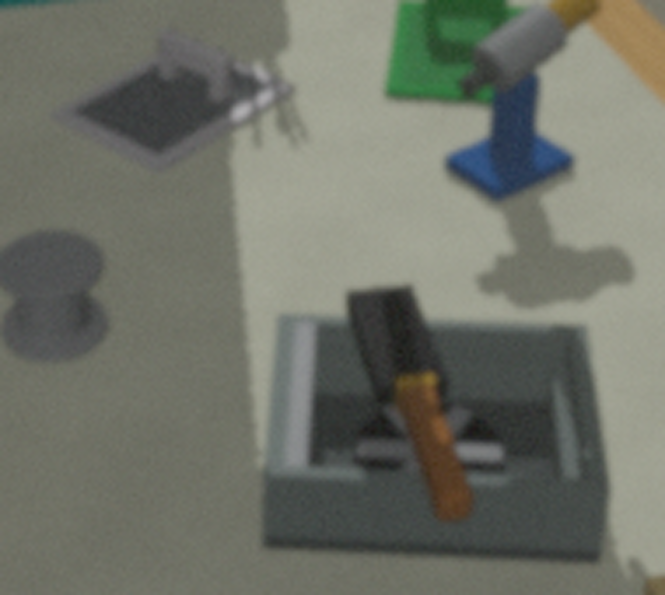

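The crops confirm the choices. The grey framed plate has its bridge handle nearest its lower-right edge in c1. The extractor's light lip strip is on the robot side, and the paddle's wooden handle points to −y. Next I'll measure the corners in both views.

```bash
python3 - <<'E'
import pickle;from h import *
d=pickle.load(open("s0.pkl","rb"));S,D=d["scene"],d["side"]
s=lambda a:np.array(a,float)/3.3+[150,185]-.35
q=lambda a:np.array(a,float)/3.5+[200,160]-.35
np.set_printoptions(precision=4,suppress=True)
def rect(P,n):
    c=P[:,:2].mean(0); print(n,c,"sides",[np.linalg.norm(P[i,:2]-P[(i+1)%4,:2]).round(3) for i in range(4)])
    e=(P[2]+P[3]-P[0]-P[1])[:2]; print(" yaw x",np.arctan2(e[1],e[0]), "from y edge",np.arctan2(*(-(P[1]-P[0]+P[2]-P[3])[:2]*[1,-1])))
# order: (-x,-y),(-x,+y),(+x,+y),(+x,-y)
es=[(132,28),(265,78),(163,232),(25,178)];eq=[(265,470),(283,318),(585,328),(605,490)]
rect(onz(S,s(es),.058),"ext scene");rect(onz(D,q(eq),.058),"ext side")
print(two(S,s(es),D,q(eq)))
fs=[(543,110),(645,68),(735,183),(628,235)]
rect(onz(S,s(fs),.006),"frame");print(onz(S,s(fs),.006))
print("frame side",onz(D,q([(55,112),(293,90),(155,168)]),.006))
print("bar top",onz(S,s([(626,156),(690,124)]),.047),onz(D,q([(160,38),(230,70)]),.047))
print("bar top mid2",two(S,s([(658,140)]),D,q([(195,52)])))
print("paddle",onz(S,s([(42,82),(140,97)]),.078),onz(S,s([(242,115)]),.072))
print("paddle side",onz(D,q([(452,518),(415,380)]),.078),onz(D,q([(380,290)]),.072))
sp=onz(D,q([(55,335)]),0.003);print("spool",sp)
print("torch foot",onz(D,q([(448,160),(497,190),(572,158)]),.01))
E
```

```text
ext scene [ 0.5549 -0.234 ] sides [np.float64(0.144), np.float64(0.185), np.float64(0.141), np.float64(0.188)]
 yaw x -0.3583532410217804 from y edge -0.3634823042705651
ext side [ 0.5532 -0.2424] sides [np.float64(0.134), np.float64(0.185), np.float64(0.139), np.float64(0.186)]
 yaw x -0.3763342914075665 from y edge -0.38624234626315407
[[ 0.4414 -0.2687  0.0573  0.0017]
 [ 0.4928 -0.1369  0.0528  0.0061]
 [ 0.6666 -0.2037  0.0535  0.0067]
 [ 0.6155 -0.3354  0.0528  0.0024]]
frame [0.5141 0.2098] sides [np.float64(0.111), np.float64(0.153), np.float64(0.115), np.float64(0.157)]
 yaw x 0.5441253485084302 from y edge 0.5486846036839917
[[0.476  0.1217 0.006 ]
 [0.4198 0.2177 0.006 ]
 [0.5494 0.2986 0.006 ]
 [0.6114 0.2011 0.006 ]]
frame side [[0.4203 0.2175 0.006 ]
 [0.6112 0.1919 0.006 ]
 [0.4762 0.1154 0.006 ]]
bar top [[0.5546 0.1962 0.047 ]
 [0.5155 0.254  0.047 ]] [[0.5131 0.2369 0.047 ]
 [0.5523 0.171  0.047 ]]
bar top mid2 [[0.535  0.2232 0.0406 0.0083]]
paddle [[ 0.5257 -0.333   0.078 ]
 [ 0.5375 -0.2402  0.078 ]] [[ 0.5478 -0.1468  0.072 ]]
paddle side [[ 0.517  -0.353   0.078 ]
 [ 0.539  -0.2463  0.078 ]] [[ 0.5525 -0.1549  0.072 ]]
spool [[ 0.3645 -0.053   0.003 ]]
torch foot [[0.6885 0.0528 0.01  ]
 [0.7073 0.0048 0.01  ]
 [0.7789 0.0269 0.01  ]]
```

```bash
python3 -m crank '[-0.11,-0.22,0,0,0,-0.14,0.094,-0.11,-0.22,0,0,0,-0.14,0.094,-0.11,-0.22,0,0,0,-0.14,0.094,-0.11,-0.22,0,0,0,-0.14,0.094,-0.11,-0.22,0,0,0,-0.14,0.094,-0.11,-0.22,0,0,0,-0.14,0.094]'
python3 - <<'E'
from bench import bot
import cv2,pickle
from h import *
s=bot.snapshot("wrist");pickle.dump(s,open("w1.pkl","wb"));cv2.imwrite("pics/w1.png",s["color"][:,:,::-1])
print(bot.state()["tool_pos"],bot.state()["ee_rot"])
ex=np.array([.5545,-.238]);c,n=np.cos(-.37),np.sin(-.37);R=np.array([[c,-n],[n,c]])
for x,y in[(-95,-71),(-95,71),(95,71),(95,-71)]:print(proj(s,np.r_[ex+R@[x/1e3,y/1e3],.058]).round(1))
E
```

```text
t: 0.9
tool_pos: [0.5402, -0.2193, 0.2303]
ee_rot: [-2.371, -2.06, -0.001]
contact_force: [-0.3, 0.4, 0.4]
width: 0.0938
grip_force: 0.0
[ 0.54069519 -0.21840173  0.23030769] [-2.36894755e+00 -2.06219371e+00 -1.62345395e-03]
[[194.5 255.9]]
[[218.9 122.1]]
[[406.2 166.7]]
[[365.4 292.6]]
```

View pics/w1.png

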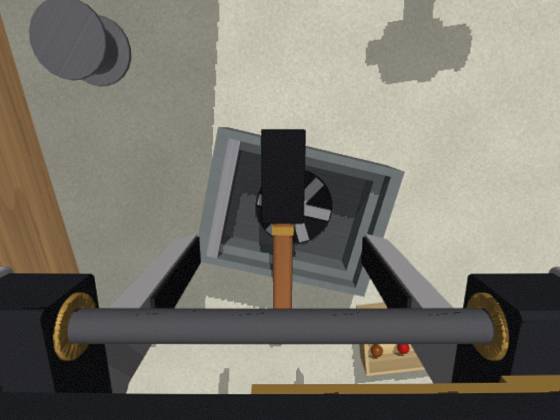

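```bash
python3 - <<'E'
import pickle;from h import *
np.set_printoptions(precision=4,suppress=True)
s=pickle.load(open("w1.pkl","rb"))
P=onz(s,[(198,262),(219,127),(404,172),(362,296)],.058)[:,:2];print(P)
print([np.linalg.norm(P[i]-P[(i+1)%4]).round(3) for i in range(4)],P.mean(0))
for i,j in((1,2),(0,3)):print("yaw",np.arctan2(*(P[j]-P[i])[::-1]))
print("yaw lip",np.arctan2(*-(P[1]-P[0])*[1,-1]))
H=onz(s,[(262,130),(305,130),(261,224),(303,224)],.072)[:,:2];print(H,"head end, join",H[:2].mean(0),H[2:].mean(0),np.linalg.norm(H[:2].mean(0)-H[2:].mean(0)))
e=H[:2].mean(0)-H[2:].mean(0);print("ang",np.arctan2(e[1],e[0]))
E
```

```text
[[ 0.4425 -0.2772]
 [ 0.4909 -0.142 ]
 [ 0.6663 -0.2112]
 [ 0.6134 -0.3421]]
[np.float64(0.144), np.float64(0.189), np.float64(0.141), np.float64(0.183)] [ 0.5533 -0.2431]
yaw -0.37539085354999024
yaw -0.36339940782229446
yaw lip -0.3436187970875233
[[ 0.5325 -0.1507]
 [ 0.5721 -0.1563]
 [ 0.5175 -0.2406]
 [ 0.5589 -0.2465]] head end, join [ 0.5523 -0.1535] [ 0.5382 -0.2436] 0.09112625397365177
ang 1.4152515197890265
```

```bash
python3 -m crank '[0.001,-0.004,-0.06,0,0,-0.015,0.06,0.001,-0.004,-0.1,0,0,-0.015,0.06,0.001,-0.004,-0.13,0,0,-0.015,0.06,0.001,-0.004,-0.15,0,0,-0.015,0.06,0.001,-0.004,-0.158,0,0,-0.015,0.06,0.001,-0.004,-0.158,0,0,-0.015,0.06,0.001,-0.004,-0.158,0,0,-0.015,0.03,0.001,-0.004,-0.158,0,0,-0.015,0.03,0.001,-0.004,-0.158,0,0,-0.015,0.03,0.001,-0.004,-0.158,0,0,-0.015,0.03]'
```

```text
t: 2.2
tool_pos: [0.5416, -0.2241, 0.0733]
ee_rot: [2.386, 2.042, 0.001]
contact_force: [-0.0, 0.1, 5.7]
width: 0.0417
grip_force: 30.0
```

The tips reach 10 mm below the paddle's underside, so I'd have to drop it to lay it down. I'll regrip 12 mm higher, then lift and carry.

```bash
python3 -m crank '[0,0,0,0,0,0,0.055,0,0,0.006,0,0,0,0.055,0,0,0.013,0,0,0,0.055,0,0,0.013,0,0,0,0.03,0,0,0.013,0,0,0,0.03,0,0,0.013,0,0,0,0.03,0,0,0.03,0,0,0,0.03,0,0,0.06,0,0,0,0.03,0,0,0.06,0,0,0,0.03]'
python3 -m crank '[0,0.06,0,0,0,0,0.03,0,0.12,0,0,0,0,0.03,0,0.18,0,0,0,0,0.03,0,0.24,0,0,0,0,0.03,0,0.243,-0.03,0,0,0,0.03,0,0.243,-0.06,0,0,0,0.03,0,0.243,-0.09,0,0,0,0.03,0,0.243,-0.105,0,0,0,0.03,0,0.243,-0.105,0,0,0,0.03]'
python3 - <<'E'
from bench import bot
import cv2,numpy as np
a=[bot.snapshot(n)["color"][:,:,::-1] for n in("side","wrist")]
cv2.imwrite("pics/p1.png",cv2.resize(np.vstack([a[0][120:330],a[1]]),None,fx=.95,fy=.95))
E
```

```text
t: 3.32
tool_pos: [0.5425, -0.2246, 0.1348]
ee_rot: [2.384, 2.04, 0.004]
contact_force: [0.3, -0.0, -0.9]
width: 0.0413
grip_force: 30.0
t: 4.45
tool_pos: [0.5403, 0.019, 0.0266]
ee_rot: [-2.386, -2.042, 0.002]
contact_force: [0.0, 0.2, -0.6]
width: 0.0414
grip_force: 30.0
```

View pics/p1.png

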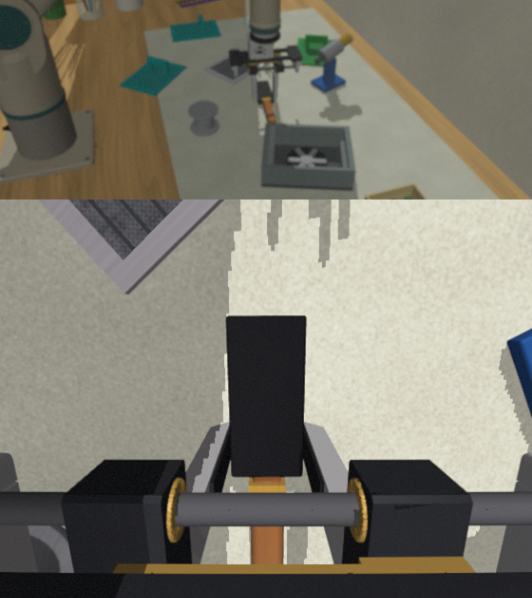

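The paddle is held by its head just at bench level (side view about (265,105), underside near z≈0). I'll release it, rise, and move over to view the frame.

```bash
python3 -m crank '[0,0,0,0,0,0,0.06,0,0,0,0,0,0,0.06,0,0,0.03,0,0,0,0.06,0,0,0.08,0,0,0,0.06,0,0.06,0.14,0,0,0.17,0.094,0,0.12,0.18,0,0,0.34,0.094,-0.005,0.18,0.18,0,0,0.52,0.094,-0.005,0.19,0.18,0,0,0.7,0.094,-0.005,0.19,0.18,0,0,0.7,0.094,-0.005,0.19,0.18,0,0,0.7,0.094]'
python3 - <<'E'
from bench import bot
import cv2,pickle
s=bot.snapshot("wrist");pickle.dump(s,open("w2.pkl","wb"));cv2.imwrite("pics/w2.png",s["color"][:,:,::-1])
E
```

```text
t: 5.8
tool_pos: [0.536, 0.2075, 0.2074]
ee_rot: [1.545, 2.735, -0.002]
contact_force: [-0.2, -0.2, -0.8]
width: 0.0941
grip_force: 0.0
```

View pics/w2.png

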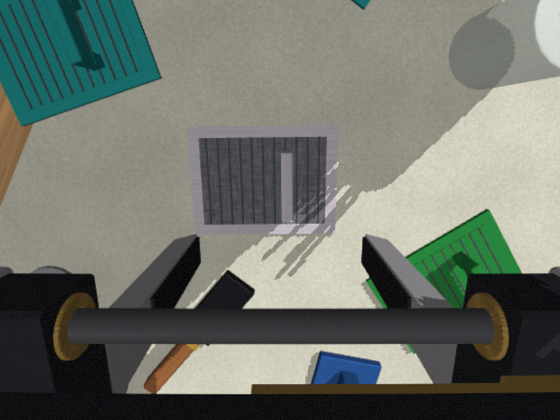

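The wrist view shows the frame at corners (188,127), (338,126), (331,235), (196,235), its bar top at u≈287, v 153–222, and the paddle flat on the bench at (220,290).

```bash
python3 - <<'E'
import pickle;from h import *
np.set_printoptions(precision=4,suppress=True)
s=pickle.load(open("w2.pkl","rb"))
P=onz(s,[(196,235),(188,127),(338,126),(331,235)],.006)[:,:2]
print(P,P.mean(0),[np.linalg.norm(P[i]-P[(i+1)%4]).round(3) for i in range(4)])
for i,j in((1,2),(0,3)):print("yaw",np.arctan2(*(P[j]-P[i])[::-1]))
B=onz(s,[(286.5,153),(287.5,222)],.047)[:,:2];print("bar",B,B.mean(0),np.linalg.norm(B[0]-B[1]),np.arctan2(*(-(B[0]-B[1])*[1,-1])))
y=.546;print("grip from corners",P.mean(0)+.025*np.array([np.cos(y),np.sin(y)]))
E
```

```text
[[0.4797 0.1141]
 [0.417  0.2164]
 [0.5521 0.2987]
 [0.6119 0.1936]] [0.5152 0.2057] [np.float64(0.12), np.float64(0.158), np.float64(0.121), np.float64(0.154)]
yaw 0.5472531520168276
yaw 0.5414564520931906
bar [[0.5179 0.2491]
 [0.5542 0.1912]] [0.5361 0.2202] 0.06833250423111911 0.5601136029636916
grip from corners [0.5365 0.2187]
```

```bash
python3 -m crank '[0,0.012,-0.06,0,0,0,0.06,0,0.012,-0.11,0,0,0,0.06,0,0.012,-0.145,0,0,0,0.06,0,0.012,-0.164,0,0,0,0.06,0,0.012,-0.164,0,0,0,0.06,0,0.012,-0.164,0,0,0,0.06,0,0.012,-0.164,0,0,0,0.005,0,0.012,-0.164,0,0,0,0.005,0,0.012,-0.164,0,0,0,0.005,0,0.012,-0.164,0,0,0,0.005]'
python3 -m crank '[0,0,0,0,0,0,0.005,0,0,0.01,0,0,0,0.005,0,0,0.03,0,0,0,0.005,0,0,0.07,0,0,0,0.005,0,0,0.12,0,0,0,0.005,0,0,0.16,0,0,0,0.005,0,0,0.16,0,0,0,0.005]'
```

```text
t: 7.1
tool_pos: [0.5361, 0.2211, 0.0436]
ee_rot: [1.541, 2.737, 0.0]
contact_force: [0.1, -0.5, 0.8]
width: 0.0239
grip_force: 0.0
t: 7.98
tool_pos: [0.538, 0.2219, 0.207]
ee_rot: [1.54, 2.734, 0.009]
contact_force: [0.1, -0.3, -2.5]
width: 0.0117
grip_force: 30.0
```

Grasped and lifted: width 11.7 mm, 2.5 N load. Next, carry it over the extractor and turn it to the extractor's yaw.

```bash
python3 -m crank '[0,-0.04,0,0,0,-0.09,0.005,0.005,-0.095,0,0,0,-0.2,0.005,0.01,-0.15,0,0,0,-0.31,0.005,0.015,-0.205,0,0,0,-0.42,0.005,0.02,-0.26,0,0,0,-0.53,0.005,0.025,-0.315,0,0,0,-0.64,0.005,0.03,-0.37,0,0,0,-0.75,0.005,0.036,-0.425,0,0,0,-0.85,0.005,0.042,-0.465,0,0,0,-0.916,0.005,0.042,-0.474,0,0,0,-0.916,0.005]'
python3 -m crank '[0,0,0,0,0,0,0.005,0,0,0,-0.055,-0.14,0,0.005,0,0,0,-0.109,-0.28,0,0.005,0,0,-0.03,-0.109,-0.28,0,0.005,0,0,-0.05,-0.109,-0.28,0,0.005,0,0,-0.05,-0.109,-0.28,0,0.005,0,0,-0.05,-0.109,-0.28,0,0.005]'
python3 - <<'E'
from bench import bot
import cv2,pickle,numpy as np
d={n:bot.snapshot(n) for n in("scene","side","wrist")};d["st"]=bot.state();pickle.dump(d,open("w3.pkl","wb"))
print(d["st"]["tool_pos"],d["st"]["ee_rot"],d["st"]["contact_force"])
w=d["wrist"]["color"];a=cv2.resize(d["side"]["color"][190:340,230:410],None,fx=3.11,fy=3.11)
cv2.imwrite("pics/w3.png",cv2.resize(np.vstack([w[:300],a[:466,:560]])[:,:,::-1],None,fx=.78,fy=.78))
E
```

```text
t: 9.22
tool_pos: [0.5763, -0.2568, 0.2017]
ee_rot: [-2.597, -1.767, 0.005]
contact_force: [-0.7, 0.8, -3.5]
width: 0.0122
grip_force: 30.0
t: 10.1
tool_pos: [0.5786, -0.2518, 0.154]
ee_rot: [2.379, 1.63, 0.248]
contact_force: [-0.2, -0.5, -2.5]
width: 0.0118
grip_force: 30.0
[ 0.57869486 -0.25274641  0.15444606] [2.37839907 1.62783858 0.24780892] [ 0.30643344  0.0351858  -2.98876912]
```

View pics/w3.png

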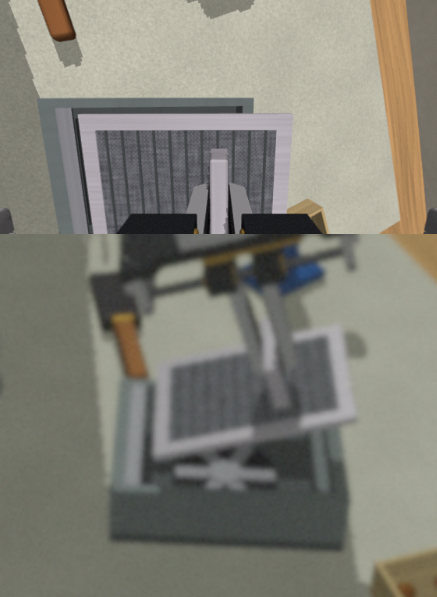

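The wrist view shows the frame's top +y corners at about (103,147) and (374,146), and the extractor's +y rim corners at about (49,126) and (324,126). The side view shows the nose just inside and above the lip. I'll compare these against the model.

```bash
cat > m.py <<'E'
from h import *
from scipy.spatial.transform import Rotation as Ro
C=np.array([.5545,-.242,0]);YAW=-.37
def ext(P,C=C,yaw=YAW):return (np.atleast_2d(P)-C)@Ro.from_euler("z",yaw).as_matrix()
def frame2w(st,P,zo=.0436,yo=0):  # frame coords -> world, grip at TCP
    R=Ro.from_rotvec(st["ee_rot"]).as_matrix()  # tool y=frame x, x=frame y, z=-frame z
    F=np.c_[R[:,1],R[:,0],-R[:,2]]
    return (np.atleast_2d(P)-[.025,yo,zo])@F.T+st["tool_pos"]
E
python3 - <<'E'
import pickle;from m import *
np.set_printoptions(precision=4,suppress=True)
d=pickle.load(open("w3.pkl","rb"));w,st=d["wrist"],d["st"]
R=Ro.from_rotvec(st["ee_rot"]).as_matrix();print(R)
sg=np.sign(R[:,1]@[.93,-.36,0]);print("sign",sg)
print("pred frame corners",proj(w,frame2w(st,[[-.08,.06,.006],[.08,.06,.006]])))
E0=np.array([[-.095,.071,.058],[.095,.071,.058]])
print("pred ext",proj(w,E0@Ro.from_euler("z",YAW).as_matrix().T+C))
P=onz(w,[(49,126),(324,126)],.058);print("ext corners world",P,np.linalg.norm(P[0]-P[1]),"yaw",np.arctan2(*(P[1]-P[0])[1::-1]),"in E",ext(P))
print("nose in E",ext(frame2w(st,[[-.08,0,0]])),"tcp E",ext(st["tool_pos"]))
# edge lines, subpixel: red-channel profile down columns
g=cv2.cvtColor(w["color"],cv2.COLOR_RGB2GRAY).astype(int)
for u in(70,90,150,200,250,300,340):print(u,g[118:160,u].tolist())
for v in(200,):print(v,g[v,40:140].tolist())
E
```

```text
[[ 0.362   0.89    0.2773]
 [ 0.9322 -0.3456 -0.1076]
 [ 0.0001  0.2974 -0.9547]]
sign 1.0
pred frame corners [[ 99.2152 145.0598]
 [375.7302 144.5381]]
pred ext [[ 49.7497 123.899 ]
 [327.0396 123.5006]]
ext corners world [[ 0.4906 -0.1424  0.058 ]
 [ 0.6657 -0.211   0.058 ]] 0.18803934083444165 yaw -0.3734007911590173 in E [[-0.0956  0.0697  0.058 ]
 [ 0.0924  0.0691  0.058 ]]
nose in E [[-0.0608 -0.0012  0.0816]] tcp E [[ 0.0264 -0.0013  0.1544]]
70 [182, 183, 186, 182, 178, 180, 183, 163, 124, 108, 109, 110, 109, 109, 109, 109, 106, 110, 110, 109, 114, 114, 115, 113, 113, 111, 109, 107, 105, 109, 108, 111, 109, 107, 112, 110, 107, 107, 107, 108, 108, 109]
90 [183, 189, 187, 188, 188, 188, 183, 156, 121, 109, 109, 109, 110, 109, 109, 107, 109, 108, 110, 109, 122, 130, 131, 131, 132, 133, 136, 134, 133, 133, 135, 133, 135, 135, 135, 133, 134, 134, 133, 133, 132, 131]
150 [181, 181, 179, 181, 186, 185, 184, 150, 110, 104, 105, 108, 106, 106, 108, 106, 103, 108, 108, 91, 73, 74, 74, 73, 75, 74, 73, 97, 150, 171, 173, 174, 173, 171, 170, 169, 165, 169, 168, 168, 168, 171]
200 [177, 17
[... 611 characters left out ...]
[178, 180, 180, 184, 185, 180, 174, 173, 174, 175, 181, 184, 184, 188, 184, 179, 178, 177, 180, 176, 177, 180, 181, 182, 184, 185, 179, 159, 166, 177, 178, 179, 179, 179, 174, 173, 178, 177, 178, 180, 177, 176]
200 [127, 125, 126, 125, 125, 122, 124, 127, 128, 128, 127, 125, 128, 128, 132, 128, 129, 132, 126, 116, 110, 107, 108, 107, 107, 107, 110, 110, 108, 108, 109, 112, 111, 110, 109, 107, 107, 109, 107, 117, 124, 128, 128, 132, 132, 128, 133, 134, 133, 133, 134, 129, 130, 128, 131, 129, 135, 133, 130, 108, 52, 59, 62, 40, 33, 50, 110, 172, 174, 172, 173, 170, 171, 172, 172, 172, 167, 171, 169, 172, 172, 172, 172, 172, 172, 153, 113, 93, 93, 102, 103, 93, 83, 91, 104, 108, 96, 73, 67, 69]
```

```bash
python3 - <<'E'
import pickle;from m import *
np.set_printoptions(precision=4,suppress=True)
d=pickle.load(open("w3.pkl","rb"));w,st=d["wrist"],d["st"]
print("E at -95,-83,-71 edges",ext(onz(w,[(58.7,200),(79,200),(99.2,200)],.058)))
L=proj(w,frame2w(st,[[-.08,.06,.006],[-.08,.0,.006]]));print("pred frame -x edge u at v=200",np.interp(200,L[:,1],L[:,0]))
g=cv2.cvtColor(w["color"],cv2.COLOR_RGB2GRAY).astype(int)
print(g[200,320:400].tolist());L=proj(w,frame2w(st,[[.08,.06,.006],[.08,.0,.006]]));print("pred +x",np.interp(200,L[:,1],L[:,0]))
E
```

```text
E at -95,-83,-71 edges [[-0.097   0.0222  0.058 ]
 [-0.0851  0.0214  0.058 ]
 [-0.0729  0.0206  0.058 ]]
pred frame -x edge u at v=200 106.41801463702505
[74, 94, 95, 91, 96, 106, 110, 102, 97, 98, 109, 112, 114, 110, 111, 113, 115, 95, 70, 70, 69, 98, 113, 100, 91, 91, 95, 98, 93, 91, 95, 103, 124, 173, 175, 178, 175, 175, 176, 175, 173, 176, 174, 174, 175, 173, 175, 174, 173, 176, 175, 174, 181, 191, 189, 185, 190, 190, 188, 188, 191, 190, 187, 185, 184, 184, 177, 183, 181, 185, 186, 187, 182, 182, 184, 184, 181, 181, 183, 186]
pred +x 372.00284752479894
```

The extractor model shifts by (−1.9, −1.5) mm along its own axes. The frame is aligned in y and yaw, with the nose at about x = −59, z = 82 mm. I'll reduce the tilt to 0.2 and lower the nose into the well just clear of the lip.

```bash
sed -i 's/C=np.array.*/C=np.array([.5522,-.2427,0]);YAW=-.372/' m.py
cat > n.py <<'E'
from bench import bot
from m import *
s=bot.state();np.set_printoptions(precision=4,suppress=True)
F=Ro.from_euler("z",-YAW)*Ro.from_rotvec(s["ee_rot"])
M=F.as_matrix();print("nose E mm",1e3*ext(frame2w(s,[[-.08,-.0004,0]]))[0],"far",1e3*ext(frame2w(s,[[.08,-.0004,0]]))[0],"tilt",np.arcsin(M[2,1]),"yawerr",np.arctan2(M[1,1],M[0,1]),"roll",np.arcsin(M[2,0]),"F",s["contact_force"],"t",s["t"],s["width"],s["grip_force"])
E
python3 -m crank '[0.0036,-0.0014,0,0.018,0.048,0,0.005,0.0036,-0.0014,-0.008,0.037,0.095,0,0.005,0.0036,-0.0014,-0.02,0.037,0.095,0,0.005,0.0036,-0.0014,-0.03,0.037,0.095,0,0.005,0.0036,-0.0014,-0.04,0.037,0.095,0,0.005,0.0036,-0.0014,-0.046,0.037,0.095,0,0.005,0.0036,-0.0014,-0.046,0.037,0.095,0,0.005,0.0036,-0.0014,-0.046,0.037,0.095,0,0.005]'; python3 n.py
```

```text
t: 11.25
tool_pos: [0.5818, -0.2546, 0.1078]
ee_rot: [2.454, 1.678, 0.168]
contact_force: [0.3, -0.4, -2.5]
width: 0.0117
grip_force: 30.0
nose E mm [-62.3729  -0.7546  44.2449] far [94.4624 -0.619  75.9098] tilt 0.19922080231574574 yawerr 0.0008648401330520228 roll -3.798747539190044e-05 F [ 0.3267 -0.3904 -2.5335] t 11.25 0.011681317920494727 29.995518922805786
```

```bash
python3 -m crank '[0,0.001,-0.0012,0,0,0,0.005,-0.004,0.002,-0.0012,0,0,0,0.005,-0.008,0.0035,-0.0012,0,0,0,0.005,-0.012,0.005,-0.0012,0,0,0,0.005,-0.016,0.007,-0.0012,0,0,0,0.005,-0.016,0.007,-0.0012,0,0,0,0.005,-0.016,0.007,-0.0012,0,0,0,0.005]'; python3 n.py
```

```text
t: 12.12
tool_pos: [0.5658, -0.2474, 0.1064]
ee_rot: [2.454, 1.678, 0.167]
contact_force: [0.3, -1.6, -2.7]
width: 0.0116
grip_force: 30.0
nose E mm [-79.9074   0.0476  42.8956] far [76.9367  0.2065 74.5172] tilt 0.19894461947960312 yawerr 0.0010136269655874302 roll -1.1020523698849683e-05 F [ 0.3203 -1.631  -2.714 ] t 12.125 0.011558455976787963 29.995653927326202
```

```bash
python3 -m crank '[0.0014,-0.0005,-0.0026,0.009,0.023,0,0.005,0.0028,-0.0011,-0.0053,0.018,0.046,0,0.005,0.0041,-0.0016,-0.008,0.027,0.069,0,0.005,0.0054,-0.0021,-0.0108,0.036,0.092,0,0.005,0.0066,-0.0026,-0.0137,0.045,0.116,0,0.005,0.0078,-0.003,-0.0166,0.054,0.139,0,0.005,0.0078,-0.003,-0.0166,0.054,0.139,0,0.005]'; python3 n.py
python3 - <<'E'
from bench import bot
import cv2,pickle,numpy as np
d={n:bot.snapshot(n) for n in("side","wrist")}
w=d["wrist"]["color"];a=cv2.resize(d["side"]["color"][200:330,250:400],None,fx=3.73,fy=3.73)[:,:560]
cv2.imwrite("pics/w4.png",cv2.resize(np.vstack([w[80:300],a])[:,:,::-1],None,fx=.85,fy=.85))
E
```

```text
t: 13.0
tool_pos: [0.5741, -0.2505, 0.0894]
ee_rot: [2.558, 1.75, 0.044]
contact_force: [-0.3, -0.2, -2.6]
width: 0.0117
grip_force: 30.0
nose E mm [-79.4337   0.1223  40.6012] far [80.3645  0.3151 48.6311] tilt 0.05020767632201467 yawerr 0.001206548064469247 roll -0.00015628431929725042 F [-0.2622 -0.2235 -2.5617] t 13.0 0.011693554579413151 29.995615482330322
```

View pics/w4.png

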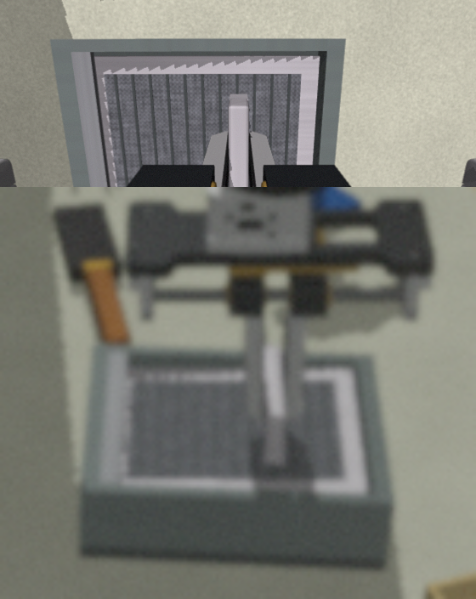

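The nose is under the lip (only the strip right of the lip shows), the far edge is inside the well with a gap, and the side gaps look even. I'll finish the swing slowly.

```bash
python3 -m crank '[0.0005,-0.0002,-0.0014,0.0045,0.0115,0,0.005,0.001,-0.0004,-0.0028,0.009,0.023,0,0.005,0.0015,-0.0006,-0.0042,0.0135,0.035,0,0.005,0.002,-0.0007,-0.0054,0.018,0.046,0,0.005,0.002,-0.0007,-0.0058,0.018,0.046,0,0.005,0.002,-0.0007,-0.0058,0.018,0.046,0,0.005]'; python3 n.py
```

```text
t: 13.85
tool_pos: [0.5756, -0.2511, 0.084]
ee_rot: [2.593, 1.773, 0.0]
contact_force: [0.5, -0.4, -1.5]
width: 0.012
grip_force: 30.0
nose E mm [-80.1301   0.1288  40.3356] far [79.8698  0.286  40.4033] tilt 0.0004231562351760928 yawerr 0.0009825277191358051 roll 1.7739686559405967e-05 F [ 0.5327 -0.3677 -1.4738] t 13.85 0.012001271952121867 29.995703101158142
```

Nearly seated: the load has dropped by about 1 N. I'll press 1 mm more, check the force, then release.

```bash
python3 -m crank '[0,0,-0.0005,0,0,0,0.005,0,0,-0.001,0,0,0,0.005,0,0,-0.001,0,0,0,0.005]'; python3 n.py
```

```text
t: 14.22
tool_pos: [0.5755, -0.2511, 0.0838]
ee_rot: [2.593, 1.773, 0.001]
contact_force: [-1.4, 1.0, 4.2]
width: 0.0117
grip_force: 30.0
nose E mm [-80.2281   0.132   40.1072] far [79.7718  0.2878 40.1843] tilt 0.00048208520193225796 yawerr 0.000973710023171086 roll 0.000162963549439787 F [-1.4161  1.0132  4.2402] t 14.225 0.011737530215881 29.997525215148926
```

```bash
python3 -m crank '[0,0,0,0,0,0,0.018,0,0,0,0,0,0,0.035,0,0,0,0,0,0,0.035,0,0,0,0,0,0,0.035,0,0,0.02,0,0,0,0.035,0,0,0.06,0,0,0,0.035,0,0,0.12,0,0,0,0.035,0,0,0.17,0,0,0,0.035,0,0,0.17,0,0,0,0.035,0,0,0.17,0,0,0,0.035]'
python3 - <<'E'
from bench import bot
import cv2,pickle,numpy as np
d={n:bot.snapshot(n) for n in("side","wrist")}
pickle.dump(d,open("w5.pkl","wb"))
w=d["wrist"]["color"];a=cv2.resize(d["side"]["color"][130:370,190:470],None,fx=2,fy=2)
cv2.imwrite("pics/w5.png",cv2.resize(np.vstack([w[0:310],a])[:,:,::-1],None,fx=.75,fy=.75))
E
```

```text
t: 15.48
tool_pos: [0.5749, -0.2507, 0.2522]
ee_rot: [-2.592, -1.773, 0.001]
contact_force: [-1.0, -0.2, 0.1]
width: 0.0352
grip_force: 0.0
```

View pics/w5.png

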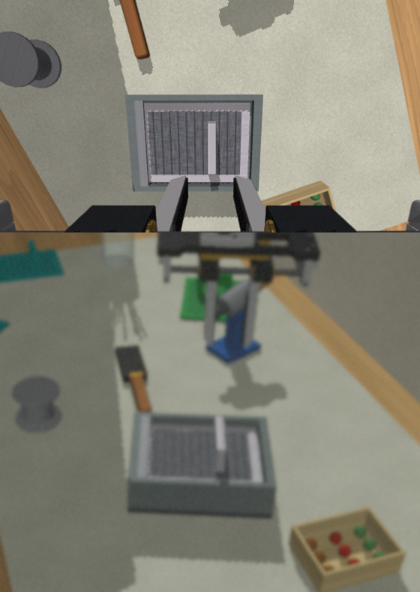

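The frame lies flat in the well with its nose under the lip. The paddle is flat on the bench at (130,375) in the side crop, and the spool, box and torch are undisturbed.

```bash
python3 -c "
from bench import bot
print(bot.close_job())"
```

```text
the job is handed in; nothing more can be done
None
```

The job is handed in at about 15.5 s of robot time: the paddle lies flat on the bench, and the filter frame is hooked under the lip and seated flat on the ledge. The last pictures show the torch, spool and bead box undisturbed; the rod jar was out of clear view in them, though the arm never went near it.

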